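# Open the bayonet-lidded scrap-glass pot and tip the offcuts into it

## Robot

A 6-joint arm with a two-finger parallel gripper is mounted at the origin on the work surface; the furniture and walls round the work are solid. World frame = base frame: x ahead of the robot, y to its left, z up, the work surface at z = 0. Lengths are in m, angles in degrees, forces in N, time in s.
With the tool pointing down it reaches from about 0.3 to 0.75 m from the base axis. Payload 8.5 kg.
Tool frame: the origin (TCP) lies between the finger pads; the fingertips stand ahead of it and the grasp point (between the pads) lies 8 mm behind it (env.tcp_to_tips is the z of the fingertips in the tool frame, in m); z points along the fingers, x is the direction in which the jaws open and shut, and the axes are right-handed (so a half turn about z gives the same grasp; the last joint's range is limited). The gripper opens to 85 mm and grips with 20 to 120 N. Pads are 22 mm wide; open, the fingers measure 114 mm over their backs; the gripper's body (76 mm by 85 mm) begins 54 mm behind the grasp point. The pads swing forward as they close: fully open they stand 13 mm farther back than shut.
Start: joints at [60.716, 21.807, 74.336, -0, 83.858, -12.336], TCP at [0.16, 0.526, 0.242] pointing down, gripper open.
Joint ranges: [-178.18, 178.18], [-50.72, 133.34], [12.68, 142.11], [-81.47, 261.47], [9.98, 163.14], [-165.26, 165.26]. Speed limits (degrees/s): [136.94, 136.94, 180, 180, 180, 180].

## Interface

Orientations are given as a 3x3 rotation matrix whose columns are the frame's x, y, z axes.
In Python, from rig import observe, viewer, env gives the robot as it stands.
- The arm moves only by the tool jog_arm, never from a script. Its arguments are lists of equal length, an entry for each row: "dr": the turn, a rotation vector about the tool's x, y, z in rad, a list of three; "slide": the shift along the tool's x, y, z in m, a list of three; "gripper": the opening, from -1 (shut) to 1 (fully open), so that 0 is half open. In form: {"dr": [[rx, ry, rz], ...], "slide": [[dx, dy, dz], ...], "gripper": [gripper, ...]}. A call has exactly 10 rows; each row shifts and turns the commanded pose from where the row before left it, along the tool's axes as they then stand; what a row does not reach is not made up. A row lasts 1/10 s, in which the tool goes at most 50 mm and 8.59 degrees, less where a joint would pass 70% of its speed; a pose out of reach is approached as far as the arm can. A call is refused whole if a number of a shift passes 0.05 or a number of a turn 0.15, either way. A call with a gripper value outside its range is refused whole. The fingers move at their own pace and stop on an object; "force" is the grip in N (left out, the last holds). Time passes only in rows, so rows that do not move let the fingers close, or fill a call up. It gives the time, the measured TCP pose, the force and the opening at its end, in the units of the state.
- observe(): the state, without advancing time (a new reading comes with each control period).
- viewer.get_image(name): name is "side" or "top" or "wrist"; returns a dict with "pixels" (480x640x3 uint8, blue, green, red), "camera_matrix" (3x3 intrinsics, pixels), "R" (3x3) and "t" (3): a world point X has camera coordinates R X + t. Camera axes: x right, y down, z forward; pixel columns grow to the right and rows downward; lengths in m; the calibration is good to about 2 mm. A picture is of the moment at which its call begins. There is no depth.
- env.close_job(): hands the job in, once; it reports no verdict.
The state is a dict: "time_s": time; "q": joint angles; "qvel": joint speeds; "joint_efforts": joint torques, N m; "position": TCP position; "tool_rot": TCP orientation; "ft_force": force on the tool from outside, world axes, zero at the start; "wrist_torque": the same for the moment, N m; "grip_width": finger opening in m.
Only numpy, scipy, OpenCV 4.12 (cv2) and the standard library are available. Lean on these libraries where they do the work, as an engineer would, in place of code of your own. Each camera call takes 0.05 s, during which the arm holds its last target.

## Task

Open the scrap-glass pot: turn its bayonet lid anticlockwise until it comes free, lift it out and stand it handle-up on the bench, clear of the pot. Then tip the three glass lumps from the scoop tray into the pot, keeping your fingers off the glass, and set the empty tray back down flat on the bench. Leave everything else where it is.

Things in the scene. Friction and masses are not known exactly. Their poses are not given: they have to be found in the camera images.
- pot: Scrap-glass pot bolted to the bench: round grey steel pot 154 mm wide (feet reach 105 mm from the axis), 90 mm high, 146 mm wide inside, inner floor at z = 6 mm. Origin on its axis at the bench, z up.
- pot_mouth (a point): Centre of the pot's throat at the rim, 90 mm above the bench; axes as the pot's. The throat, 124 mm wide, is formed by three inward lips 4 mm thick, with gaps for the lid's lugs centred at 0, 120 and 240 deg from the pot's x axis.
- pot_open_mark (a point): Single upright rib on the outside of the pot's collar, at the pot's +x, 81 mm from the axis: the open mark. (Two ribs side by side, 70 deg clockwise from it, are the locked mark.)
- lid: Bayonet lid: 160 mm aluminium plate with a black bar handle, about 0.35 kg. Origin on its axis at the underside of its plug, z up. Plug 119 mm wide, 0 to 11 mm high; three lugs 24 mm wide, 5 mm high reach 69 mm from the axis at 0, 120 and 240 deg from its x axis; plate 11 to 17 mm, resting on the pot's rim when seated (origin then 79 mm above the bench).
- lid_pointer (a point): Small rib on top of the lid's plate near its edge, at the lid's +x. From above the lid opens anticlockwise: it starts with this pointer 45 to 70 deg short of (clockwise from) the pot's open mark. The lugs are in the gaps when the two agree within 4 deg; a firm stop comes 3 to 4 deg past agreement, and against the stop the lid lifts straight up.
- lid_grip (a point): Middle of the lid's bar handle, 45.5 mm above the lid's origin. The bar runs along the lid's x axis: 96 mm long, 20 mm wide, 21 mm high (35 to 56 mm above the lid's origin), on a web 40 mm long and 14 mm wide; 18 mm free height between plate and bar.
- tray: Sheet-steel scoop tray 160 mm long (x), 110 mm wide (y), floor 3 mm thick, walls 30 mm high at the back and both sides and sloping down to 10 mm at the open end, which is at its +x. Origin under the centre of its floor, z up. Mass about 0.3 kg. It holds the three lumps.
- tray_grip (a point): Middle of the tray's wooden grip, a bar across the tray (along its y axis): 110 mm long, 20 mm wide along x, 22 mm high, centred 74 mm above the tray's underside and 4 mm behind its middle, on two flat straps at the tray's sides; 104 mm free between the straps, 30 mm or more free between bar and lumps.
- tray_lip (a point): Middle of the tray's open edge: top of the floor, 80 mm ahead (+x) of the tray's origin.
- lump_1: Lump of green scrap glass, about 55 x 40 x 29 mm, 60 g, lying loose in the tray; slides on steel at a slope of about 20 deg. Origin at the centre of its flat underside.
- lump_2: Lump of green scrap glass, about 55 x 40 x 29 mm, 60 g, lying loose in the tray; slides on steel at a slope of about 20 deg. Origin at the centre of its flat underside.
- lump_3: Lump of green scrap glass, about 55 x 40 x 29 mm, 60 g, lying loose in the tray; slides on steel at a slope of about 20 deg. Origin at the centre of its flat underside.
- jar_3: Bystander: small glass jar with a screw lid, 74 mm wide, 92 mm high. Origin under its centre.
- tape_roll: Bystander: roll of tape lying flat, 69 mm wide, 19 mm high. Origin under its centre.
- graphite_paddle: Bystander: graphite paddle lying flat, 235 mm long, 59 mm wide, 23 mm high; wooden handle at one end. Origin under its centre.
Not all that is in view belongs to the job. Of the things shaped like the lid, the aluminium one is meant.

How it is judged:
By the outcome, as a careful person would: the job done as asked, in the order asked, and still so for the second after the job is handed in, with the robot touching nothing.
It also fails if it takes over 72 s, if anything falls off the work surface, if the arm or the gripper's body presses on something with over 40 N, if the wrist force passes 120 N, or if a joint passes its speed limit or range.

## Working session

There is one attempt and no reset: what is moved stays moved. The work goes in short steps, Python scripts to look and compute and a tool call to move; the robot and the scene stay as the last step left them, time stands still between calls to the robot, and variables do not carry over. Pictures are saved under pics/ and viewed, and the job is handed in when it is done.

Besides the shell and the picture viewer there is one more tool, called after "Call:" as name(argument=value, ...) on one line, values as JSON. jog_arm: Moves the arm, as the interface text tells. Its arguments: {"type":"object","properties":{"dr":{"type":"array","items":{"type":"array","items":{"type":"number"}}},"slide":{"type":"array","items":{"type":"array","items":{"type":"number"}}},"gripper":{"type":"array","items":{"type":"number"}},"force":{"type":"number"}},"required":["dr","slide","gripper"]}

```bash
mkdir -p pics; ls; python3 - <<'E'
from rig import observe, viewer, env
import cv2
for n in ("side","top","wrist"):
    im=viewer.get_image(n); cv2.imwrite(f"pics/a_{n}.png",im["pixels"])
    print(n,im["camera_matrix"].tolist(),im["R"].round(4).tolist(),im["t"].round(4).tolist())
s=observe(); print(s); print(env.tcp_to_tips)
E
```

```text
pics
side [[527.1885772035766, 0.0, 319.1829307666246], [0.0, 527.1885772035766, 242.40508177119457], [0.0, 0.0, 1.0]] [[-0.9959, -0.0892, 0.0119], [-0.0599, 0.559, -0.827], [0.0671, -0.8243, -0.5621]] [0.5517, 0.0862, 1.2433]
top [[614.8823209607277, 0.0, 323.78579110790145], [0.0, 614.8823209607277, 238.59073842488777], [0.0, 0.0, 1.0]] [[-0.0171, -0.9998, -0.013], [-0.9969, 0.0181, -0.0761], [0.0763, 0.0116, -0.997]] [0.0695, 0.5461, 1.5028]
wrist [[380.16748341560816, 0.0, 313.571001285011], [0.0, 380.16748341560816, 236.0618412359375], [0.0, 0.0, 1.0]] [[0.2923, 0.9563, -0.0015], [0.9205, -0.2809, 0.2715], [0.2592, -0.0807, -0.9624]] [-0.5485, -0.0338, 0.3783]
{'time_s': 0.15, 'q': array([ 6.07175682e+01,  2.18339137e+01,  7.43711409e+01,  5.81901095e-05,
        8.38595815e+01, -1.23341891e+01]), 'qvel': array([ 0.01283817, -0.09386643, -0.09660478, -0.09848692,  0.08645079,
       -0.07286095]), 'joint_efforts': array([ 2.22437899e-03, -4.48627424e+01, -2.31342566e+01, -1.26335663e-04,
        3.83977167e-03,  3.98914506e-05]), 'position': array([0.16021309, 0.5259319 , 0.24185824]), 'tool_rot': array([[ 2.91507522e-01,  9.56568377e-01, -5.52657941e-04],
       [ 9.56567902e-01, -2.91507945e-01, -9.83468306e-04],
       [-1.10185886e-03, -2.41966438e-04, -9.99999364e-01]]), 'ft_force': array([-0.54308332, -0.12286128,  1.43300646]), 'wrist_torque': array([ 0.01059606, -0.04435196,  0.00667618]), 'grip_width': 0.08524162952547255}
0.011
```

View pics/a_top.png

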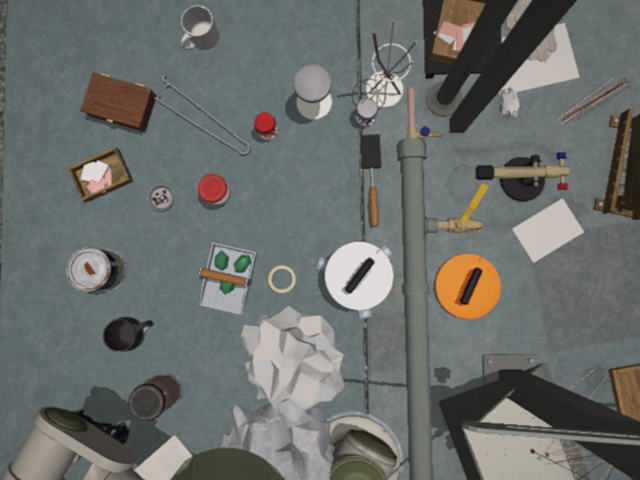

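View pics/a_side.png

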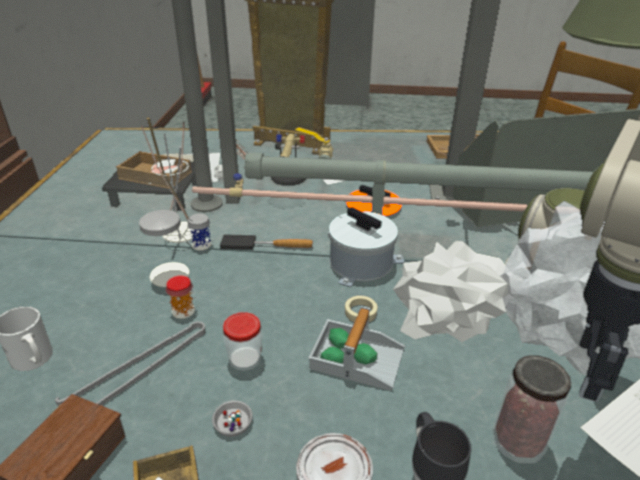

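View pics/a_wrist.png

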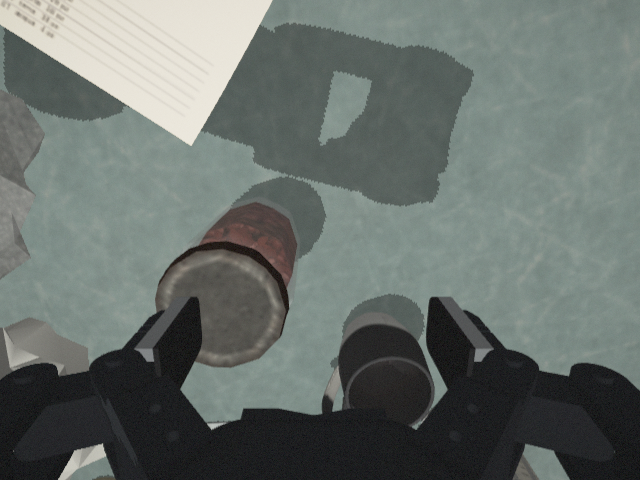

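The top view shows the pot and aluminium lid at (360,277), an orange look-alike lid at (468,287), and the tray at (228,277) with its bar at (225,277). The tape is at (283,279). A raised pipe runs at column ~412.

```bash
cat > h.py <<'E'
import numpy as np, cv2
from rig import observe, viewer, env
def cast(im,u,v,z):
    K,R,t=(np.array(im[k]) for k in("camera_matrix","R","t"))
    d=R.T@np.linalg.solve(K,[u,v,1.]); c=-R.T@t
    return c+d*(z-c[2])/d[2]
def proj(im,X):
    K,R,t=(np.array(im[k]) for k in("camera_matrix","R","t"))
    p=K@(R@np.array(X)+t); return p[:2]/p[2]
def ray(im,u,v):
    K,R,t=(np.array(im[k]) for k in("camera_matrix","R","t"))
    d=R.T@np.linalg.solve(K,[u,v,1.]); return -R.T@t, d/np.linalg.norm(d)
def tri(a,ua,b,ub):
    c1,d1=ray(a,*ua);c2,d2=ray(b,*ub)
    s=np.linalg.lstsq(np.c_[d1,-d2],c2-c1,rcond=None)[0]
    p,q=c1+s[0]*d1,c2+s[1]*d2
    return (p+q)/2,np.linalg.norm(p-q)
E
python3 - <<'E'
from h import *
T=viewer.get_image("top");S=viewer.get_image("side")
print("base px",proj(T,[0,0,0]))
for n,p in (("pipe",(412,287)),("lid",(360,275)),("tray",(228,277)),("tape",(283,279)),("paper",(290,360))):
    print(n,cast(T,*p,0.0).round(3),cast(T,*p,0.1).round(3))
# pipe triangulation: bottom/top end of pipe
print(tri(T,(412,148),S,(255,167)))
print(tri(T,(412,225),S,(378,172)))
for nm,im,(x0,x1,y0,y1) in(("top",T,(180,440,210,340)),("side",S,(300,440,190,390))):
    c=im["pixels"][y0:y1,x0:x1]; k=3
    cv2.imwrite(f"pics/b_{nm}.png",cv2.resize(c,None,fx=k,fy=k,interpolation=cv2.INTER_CUBIC))
E
```

```text
base px [352.22803683 462.0423352 ]
pipe [ 0.424 -0.158  0.   ] [ 0.424 -0.145  0.1  ]
lid [ 0.456 -0.029  0.   ] [ 0.454 -0.024  0.1  ]
tray [0.457 0.302 0.   ] [0.455 0.285 0.1  ]
tape [0.449 0.164 0.   ] [0.448 0.156 0.1  ]
paper [0.249 0.149 0.   ] [0.261 0.142 0.1  ]
(array([ 0.73182886, -0.14319127,  0.18131673]), np.float64(0.005842547117560868))
(array([ 0.49237862, -0.12815321,  0.20207796]), np.float64(0.13462315073697073))
```

View pics/b_top.png

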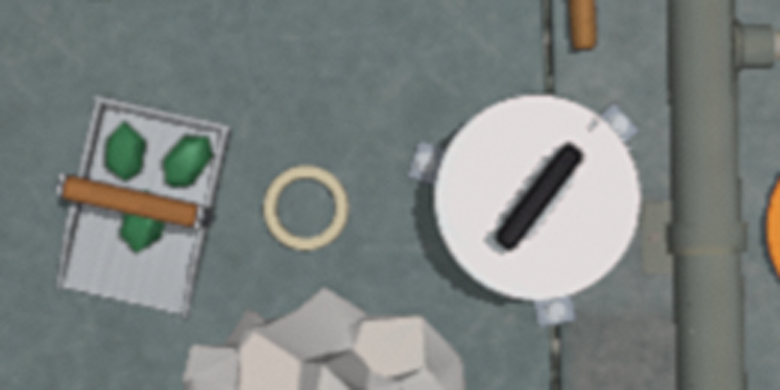

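View pics/b_side.png

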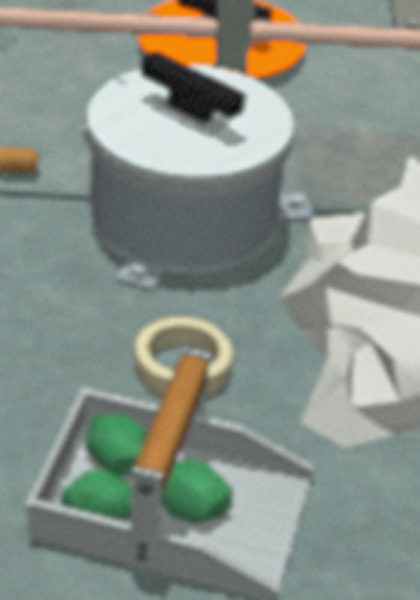

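```bash
cat > m.py <<'E'
from h import *
def blob(mask,roi):
    m=np.zeros_like(mask);x0,x1,y0,y1=roi;m[y0:y1,x0:x1]=mask[y0:y1,x0:x1]
    cs,_=cv2.findContours(m,cv2.RETR_EXTERNAL,cv2.CHAIN_APPROX_NONE)
    return max(cs,key=cv2.contourArea)
def onplane(im,c,z): return np.array([cast(im,*p,z)[:2] for p in c.reshape(-1,2)],np.float32)
E
python3 - <<'E'
from m import *
T=viewer.get_image("top");S=viewer.get_image("side")
P=T["pixels"];hsv=cv2.cvtColor(P,cv2.COLOR_BGR2HSV)
w=((hsv[...,2]>195)&(hsv[...,1]<40)).astype(np.uint8)*255
c=blob(w,(315,402,230,325)); X=onplane(T,cv2.convexHull(c),.096)
print("plate",cv2.minEnclosingCircle(X), cv2.fitEllipse(X))
b=(hsv[...,2]<60).astype(np.uint8)*255
c=blob(b,(335,385,250,300)); X=onplane(T,c,.135); r=cv2.minAreaRect(X); print("handle",r)
bx=cv2.boxPoints(r);print(bx)
o=((hsv[...,0]<20)&(hsv[...,1]>110)).astype(np.uint8)*255
c=blob(o,(190,260,255,300)); X=onplane(T,c,.085); r=cv2.minAreaRect(X); print("bar",r, cv2.boxPoints(r))
# side bar
hs=cv2.cvtColor(S["pixels"],cv2.COLOR_BGR2HSV)
o=((hs[...,0]<20)&(hs[...,1]>110)).astype(np.uint8)*255
c=blob(o,(335,380,300,355)); print("side bar px",cv2.minAreaRect(c)); 
h=hs[...,2]<60; c=blob((h*255).astype(np.uint8),(335,390,200,240)); print("side handle px",cv2.minAreaRect(c))
for x in(np.array([.454,-.024,.135]),):print(proj(S,x))
# pointer & pipe
p0=cast(T,377.7,251.3,.098);print("pointer",p0)
g=P[287,385:440].astype(int).sum(1);print(g)
E
```

```text
plate ((0.4538331627845764, -0.02150835283100605), 0.07926952093839645) ((0.4538724720478058, -0.02172757498919964), (0.15643630921840668, 0.1576329916715622), 89.68807983398438)
handle ((0.4537634551525116, -0.0202249176800251), (0.016887396574020386, 0.09087983518838882), 51.40647888183594)
[[ 0.4129809   0.00152059]
 [ 0.48401177 -0.05516946]
 [ 0.494546   -0.04197042]
 [ 0.42351514  0.01471962]]
bar ((0.456102579832077, 0.29994574189186096), (0.1050415113568306, 0.01794966496527195), 76.81267547607422) [[0.43538257 0.25085747]
 [0.4528589  0.24676251]
 [0.47682258 0.349034  ]
 [0.45934626 0.35312897]]
side bar px ((357.7070617675781, 327.4937744140625), (10.68586254119873, 39.75645065307617), 22.2490234375)
side handle px ((362.10003662109375, 220.30003356933594), (35.32987594604492, 12.969194412231445), 26.56505012512207)
[363.90974572 213.7852464 ]
pointer [ 0.50920001 -0.06704264  0.098     ]
[661 661 662 665 671 640 491 360 332 344 353 352 361 371 366 356 314 225
 181 203 225 255 276 295 312 321 327 338 347 353 354 358 357 357 357 357
 356 346 344 338 336 323 294 278 329 355 359 346 279 219 255 378 427 425
 419]
```

Call:
jog_arm(dr=[[0,0,0],[0,0,0],[0,0,0],[0,0,0],[0,0,0],[0,0,0],[0,0,0],[0,0,0],[0,0,0],[0,0,0]], slide=[[-0.022,0.022,-0.006],[-0.022,0.022,-0.006],[-0.022,0.022,-0.006],[-0.022,0.022,-0.006],[-0.022,0.022,-0.006],[-0.022,0.022,-0.006],[-0.022,0.022,-0.006],[-0.022,0.022,-0.006],[-0.022,0.022,-0.006],[-0.022,0.022,-0.006]], gripper=[1,1,1,1,1,1,1,1,1,1], force=60)

```text
time_s: 1.35
position: [0.3069, 0.2504, 0.3027]
tool_rot: [[0.291, 0.957, 0.0], [0.957, -0.291, 0.0], [0.0, 0.0, -1.0]]
ft_force: [-0.1, -0.3, 0.8]
grip_width: 0.0853
```

Call:
jog_arm(dr=[[0,0,0],[0,0,0],[0,0,0],[0,0,0],[0,0,0],[0,0,0],[0,0,0],[0,0,0],[0,0,0],[0,0,0]], slide=[[-0.022,0.022,0],[-0.022,0.022,0],[-0.022,0.022,0],[-0.022,0.022,0],[-0.022,0.022,0],[-0.022,0.022,0],[-0.022,0.022,0],[-0.022,0.022,0],[-0.022,0.022,0],[-0.022,0.022,0]], gripper=[1,1,1,1,1,1,1,1,1,1])

```text
time_s: 2.35
position: [0.4533, -0.0243, 0.3024]
tool_rot: [[0.292, 0.957, 0.0], [0.957, -0.292, -0.0], [0.0, 0.0, -1.0]]
ft_force: [0.9, 0.5, 0.2]
grip_width: 0.0853
```

Call:
jog_arm(dr=[[0,0,0.077],[0,0,0.077],[0,0,0.077],[0,0,0.077],[0,0,0.077],[0,0,0],[0,0,0],[0,0,0],[0,0,0],[0,0,0]], slide=[[0,0,0.01],[0,0,0.01],[0,0,0.01],[0,0,0.01],[0,0,0.01],[0,0,0.01],[0,0,0.01],[0,0,0.01],[0,0,0],[0,0,0]], gripper=[1,1,1,1,1,1,1,1,1,1])

```text
time_s: 3.35
position: [0.453, -0.0231, 0.2223]
tool_rot: [[0.629, 0.777, -0.0], [0.777, -0.629, 0.0], [-0.0, -0.0, -1.0]]
ft_force: [0.5, -0.0, 0.5]
grip_width: 0.085
```

```bash
cat > st.py <<'E'
from m import *
np.set_printoptions(precision=4,suppress=True)
def st(tgt=None,ang=None):
    s=observe();R=s["tool_rot"];p=s["position"];a=np.degrees(np.arctan2(R[1,0],R[0,0]))
    print("t",round(s["time_s"],2),"p",p,"ang",round(a,2),"tz",R[:,2],"q",s["q"].round(1),"F",s["ft_force"].round(1),"M",s["wrist_torque"].round(2),"w",round(s["grip_width"],4))
    if tgt is not None: print("slide needed",R.T@(np.array(tgt)-p))
    if ang is not None: print("rz needed",np.radians(a-ang))
    return s
E
python3 - <<'E'
from st import *
st([.4538,-.021,.1165],51)
W=viewer.get_image("wrist");cv2.imwrite("pics/c_wrist.png",W["pixels"])
S=viewer.get_image("side");cv2.imwrite("pics/c_side.png",S["pixels"])
E
```

```text
t 3.35 p [ 0.453  -0.0231  0.2223] ang 51.02 tz [-0.0001  0.     -1.    ] q [-17.9  13.2  90.7  -0.   76.1 -69. ] F [ 0.5 -0.   0.5] M [-0.    0.03 -0.03] w 0.085
slide needed [ 0.0021 -0.0007  0.1058]
rz needed 0.0004078791846510875
```

View pics/c_wrist.png

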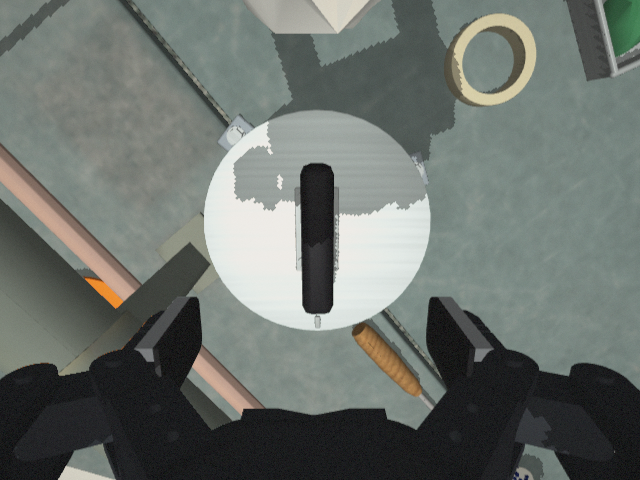

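View pics/c_side.png

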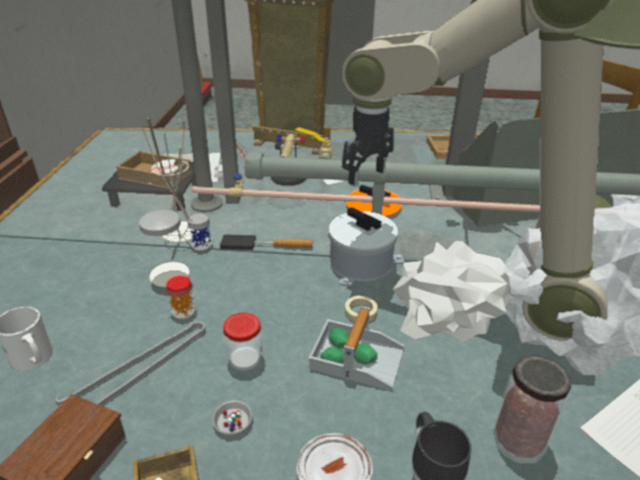

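The wrist view shows the bar handle upright at (317,165)–(317,313), with the pointer at its lower end (318,320). The jaws straddle it and the pipe is clear at lower left.

```bash
python3 - <<'E'
from st import *
W=viewer.get_image("wrist");T=viewer.get_image("top")
h=cv2.cvtColor(W["pixels"],cv2.COLOR_BGR2HSV)[...,2]<60
c=blob((h*255).astype(np.uint8),(280,360,140,325));r=cv2.minAreaRect(onplane(W,c,.135));print(r,cv2.boxPoints(r))
print("pointer",cast(W,318,320,.098), "copper", cast(W,20,165,.13),cast(W,250,405,.13))
E
```

```text
((0.4505789279937744, -0.019802510738372803), (0.019195033237338066, 0.09303200244903564), 51.76456069946289) [[ 0.4081  0.0014]
 [ 0.4812 -0.0561]
 [ 0.4931 -0.0411]
 [ 0.42    0.0165]]
pointer [ 0.5073 -0.0642  0.098 ] copper [ 0.3072 -0.1254  0.13  ] [ 0.515  -0.1318  0.13  ]
```

Call:
jog_arm(dr=[[0,0,0],[0,0,0],[0,0,0],[0,0,0],[0,0,0],[0,0,0],[0,0,0],[0,0,0],[0,0,0],[0,0,0]], slide=[[0.001,-0.0005,0.015],[0.001,0,0.015],[0,0,0.015],[0,0,0.015],[0,0,0.015],[0,0,0.015],[0,0,0.01],[0,0,0.005],[0,0,0],[0,0,0]], gripper=[1,1,1,1,1,1,1,1,1,1])

```text
time_s: 4.55
position: [0.4541, -0.0213, 0.1178]
tool_rot: [[0.629, 0.777, 0.001], [0.777, -0.629, -0.0], [0.0, 0.001, -1.0]]
ft_force: [0.2, 0.4, 0.1]
grip_width: 0.0854
```

Call:
jog_arm(dr=[[0,0,0],[0,0,0],[0,0,0],[0,0,0],[0,0,0],[0,0,0],[0,0,0],[0,0,0],[0,0,0],[0,0,0]], slide=[[0,0,0.001],[0,0,0],[0,0,0],[0,0,0],[0,0,0],[0,0,0],[0,0,0],[0,0,0],[0,0,0],[0,0,0]], gripper=[-1,-1,-1,-1,-1,-1,-1,-1,-1,-1], force=60)

```text
time_s: 5.55
position: [0.454, -0.0212, 0.1166]
tool_rot: [[0.629, 0.777, 0.001], [0.777, -0.629, -0.0], [0.0, 0.001, -1.0]]
ft_force: [-0.3, 0.5, 5.0]
grip_width: 0.0189
```

```bash
python3 -c "
from st import *
st()"
```

```text
t 5.55 p [ 0.454  -0.0212  0.1166] ang 50.99 tz [ 0.0006 -0.0001 -1.    ] q [-17.7  20.9 100.1   0.   59.  -68.7] F [-0.3  0.5  5. ] M [ 0.19  0.1  -0.01] w 0.0189
```

Call:
jog_arm(dr=[[0,0,-0.03],[0,0,-0.08],[0,0,-0.08],[0,0,-0.08],[0,0,-0.08],[0,0,-0.08],[0,0,-0.08],[0,0,-0.08],[0,0,-0.08],[0,0,-0.05]], slide=[[0,0,0],[0,0,0],[0,0,0],[0,0,0],[0,0,0],[0,0,0],[0,0,0],[0,0,0],[0,0,0],[0,0,0]], gripper=[-1,-1,-1,-1,-1,-1,-1,-1,-1,-1])

```text
time_s: 6.55
position: [0.4541, -0.0213, 0.1166]
tool_rot: [[-0.041, 0.999, 0.001], [0.999, 0.041, -0.0], [-0.0, 0.001, -1.0]]
ft_force: [-0.6, 0.6, 4.9]
grip_width: 0.019
```

```bash
python3 -c "
from st import *
st()
T=viewer.get_image('top');cv2.imwrite('pics/d_top.png',cv2.resize(T['pixels'][210:340,290:460],None,fx=4,fy=4,interpolation=cv2.INTER_CUBIC))
W=viewer.get_image('wrist');cv2.imwrite('pics/d_w.png',W['pixels'])"
```

```text
t 6.55 p [ 0.4541 -0.0213  0.1166] ang 92.37 tz [ 0.0009 -0.0001 -1.    ] q [ -17.7   20.9  100.1    0.    59.  -110. ] F [-0.6  0.6  4.9] M [ 0.13  0.06 -0.29] w 0.019
```

View pics/d_w.png

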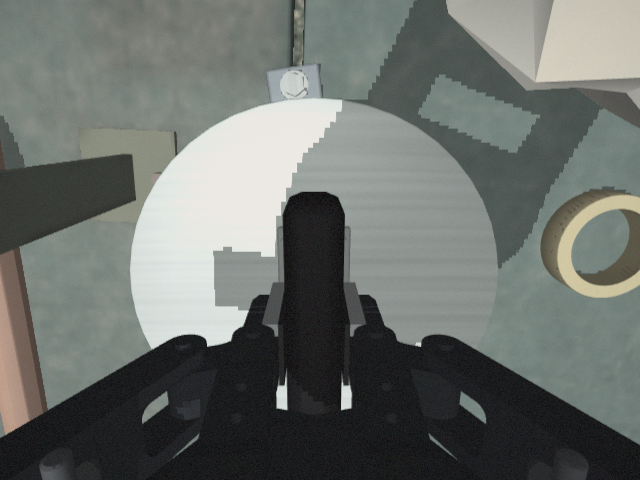

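The handle (315,200–410) is still square between the pads, so the lid turned with the gripper. I'll continue in small steps until the stop.

Call:
jog_arm(dr=[[0,0,-0.015],[0,0,-0.015],[0,0,-0.015],[0,0,-0.015],[0,0,-0.015],[0,0,-0.015],[0,0,-0.015],[0,0,-0.015],[0,0,0],[0,0,0]], slide=[[0,0,0],[0,0,0],[0,0,0],[0,0,0],[0,0,0],[0,0,0],[0,0,0],[0,0,0],[0,0,0],[0,0,0]], gripper=[-1,-1,-1,-1,-1,-1,-1,-1,-1,-1])

```text
time_s: 7.65
position: [0.4541, -0.0213, 0.1166]
tool_rot: [[-0.157, 0.988, 0.001], [0.988, 0.157, -0.0], [-0.0, 0.001, -1.0]]
ft_force: [-0.6, -1.0, 5.1]
grip_width: 0.0188
```

```bash
python3 -c "
from st import *
st()"
```

```text
t 7.65 p [ 0.4541 -0.0213  0.1166] ang 99.04 tz [ 0.0009 -0.0002 -1.    ] q [ -17.7   20.9  100.1    0.    59.  -116.7] F [-0.6 -1.   5.1] M [ 0.07  0.03 -0.12] w 0.0188
```

Call:
jog_arm(dr=[[0,0,-0.015],[0,0,-0.015],[0,0,-0.015],[0,0,-0.015],[0,0,-0.015],[0,0,-0.015],[0,0,-0.015],[0,0,-0.015],[0,0,0],[0,0,0]], slide=[[0,0,0],[0,0,0],[0,0,0],[0,0,0],[0,0,0],[0,0,0],[0,0,0],[0,0,0],[0,0,0],[0,0,0]], gripper=[-1,-1,-1,-1,-1,-1,-1,-1,-1,-1])

```text
time_s: 8.65
position: [0.4543, -0.021, 0.1166]
tool_rot: [[-0.272, 0.962, 0.001], [0.962, 0.272, 0.001], [0.001, 0.002, -1.0]]
ft_force: [1.0, 3.0, 5.7]
grip_width: 0.0188
```

```bash
python3 -c "
from st import *
st()"
```

```text
t 8.65 p [ 0.4543 -0.021   0.1166] ang 105.8 tz [ 0.0015  0.0011 -1.    ] q [ -17.7   20.9  100.1    0.1   59.  -123.5] F [1.  3.  5.7] M [ 0.4  -0.16 -1.28] w 0.0188
```

Call:
jog_arm(dr=[[0,0,-0.01],[0,0,-0.01],[0,0,0],[0,0,0],[0,0,0],[0,0,0],[0,0,0],[0,0,0],[0,0,0],[0,0,0]], slide=[[0,0,0],[0,0,0],[0,0,0],[0,0,0],[0,0,0],[0,0,0],[0,0,0],[0,0,0],[0,0,0],[0,0,0]], gripper=[-1,-1,-1,-1,-1,-1,-1,-1,-1,-1])

```text
time_s: 9.65
position: [0.4543, -0.0209, 0.1166]
tool_rot: [[-0.29, 0.957, 0.002], [0.957, 0.29, 0.002], [0.001, 0.002, -1.0]]
ft_force: [1.1, 3.0, 6.2]
grip_width: 0.019
```

```bash
python3 -c "
from st import *
st()"
```

```text
t 9.65 p [ 0.4543 -0.0209  0.1166] ang 106.86 tz [ 0.0015  0.0016 -1.    ] q [ -17.7   20.9  100.1    0.1   59.  -124.6] F [1.1 3.  6.2] M [ 0.46 -0.11 -1.88] w 0.019
```

Call:
jog_arm(dr=[[0,0,0.008],[0,0,0],[0,0,0],[0,0,0],[0,0,0],[0,0,0],[0,0,0],[0,0,0],[0,0,0],[0,0,0]], slide=[[0,0,0],[0,0,-0.002],[0,0,-0.002],[0,0,-0.003],[0,0,-0.003],[0,0,-0.003],[0,0,-0.004],[0,0,-0.004],[0,0,-0.004],[0,0,0]], gripper=[-1,-1,-1,-1,-1,-1,-1,-1,-1,-1])

```text
time_s: 10.65
position: [0.454, -0.0213, 0.1419]
tool_rot: [[-0.287, 0.958, 0.001], [0.958, 0.287, -0.001], [-0.001, 0.001, -1.0]]
ft_force: [-0.2, 0.3, -4.0]
grip_width: 0.0191
```

```bash
python3 -c "
from st import *
st()
W=viewer.get_image('side');cv2.imwrite('pics/e_s.png',cv2.resize(W['pixels'][120:320,260:480],None,fx=3,fy=3))"
```

```text
t 10.65 p [ 0.454  -0.0213  0.1419] ang 106.7 tz [ 0.0009 -0.0006 -1.    ] q [ -17.7   18.7   98.1   -0.    63.1 -124.4] F [-0.2  0.3 -4. ] M [-0.03 -0.06 -0.07] w 0.0191
```

View pics/e_s.png

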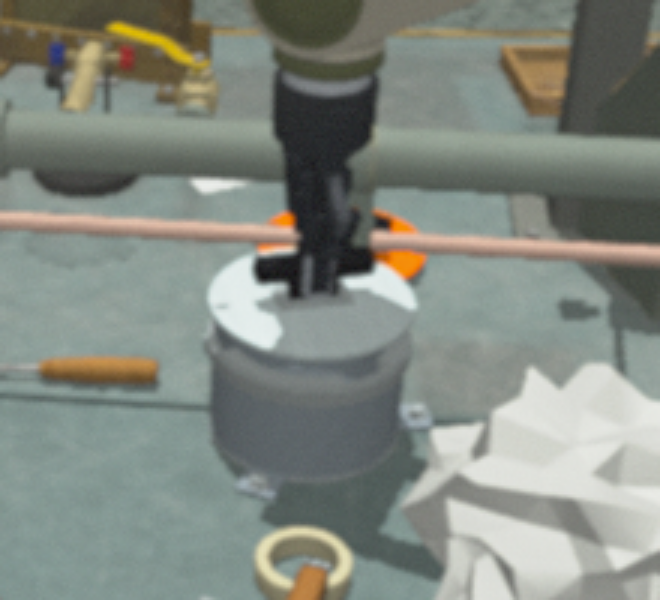

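The lid is clear of the rim in the side view: its plate at (312,300) stands higher and there is a −4 N load on the wrist. Now I'll raise it and carry it.

Call:
jog_arm(dr=[[0,0,0],[0,0,0],[0,0,0],[0,0,0],[0,0,0],[0,0,0],[0,0,0],[0,0,0],[0,0,0],[0,0,0]], slide=[[0,0,-0.015],[0,0,-0.02],[0,0,-0.015],[0.005,0.016,0],[0.012,0.032,0],[0.015,0.04,0],[0.015,0.04,0],[0.015,0.04,0],[0.01,0.028,0],[0.003,0.01,0]], gripper=[-1,-1,-1,-1,-1,-1,-1,-1,-1,-1])

```text
time_s: 11.7
position: [0.631, 0.1117, 0.1901]
tool_rot: [[-0.289, 0.957, -0.001], [0.957, 0.289, 0.0], [0.0, -0.001, -1.0]]
ft_force: [-0.5, -0.4, -2.9]
grip_width: 0.019
```

Call:
jog_arm(dr=[[0,0,0],[0,0,0],[0,0,0],[0,0,0],[0,0,0],[0,0,0],[0,0,0],[0,0,0],[0,0,0],[0,0,0]], slide=[[0,0,0.015],[0,0,0.02],[0,0,0.025],[0,0,0.025],[0,0,0.025],[0,0,0.02],[0,0,0.01],[0,0,0.005],[0,0,0],[0,0,0]], gripper=[-1,-1,-1,-1,-1,-1,-1,-1,-1,-1])

```text
time_s: 12.7
position: [0.6301, 0.1098, 0.0473]
tool_rot: [[-0.287, 0.958, 0.002], [0.958, 0.287, -0.0], [-0.001, 0.002, -1.0]]
ft_force: [-0.9, 0.7, -3.8]
grip_width: 0.019
```

```bash
python3 -c "
from st import *
st()
W=viewer.get_image('top');cv2.imwrite('pics/f_t.png',W['pixels'])
print([ (n,cast(W,*p,z)) for n,p,z in (('jar',(213,190),.09),('paddle end',(368,222),.02),('tape',(283,279),.02))])"
```

```text
t 12.7 p [0.6301 0.1098 0.0473] ang 106.69 tz [ 0.0016 -0.0001 -1.    ] q [  -0.7   41.1   73.7   -0.    65.1 -107.4] F [-0.9  0.7 -3.8] M [ 0.04 -0.01 -0.02] w 0.019
[('jar', array([0.6631, 0.3214, 0.09  ])), ('paddle end', array([ 0.5867, -0.0506,  0.02  ])), ('tape', array([0.4491, 0.1624, 0.02  ]))]
```

View pics/f_t.png

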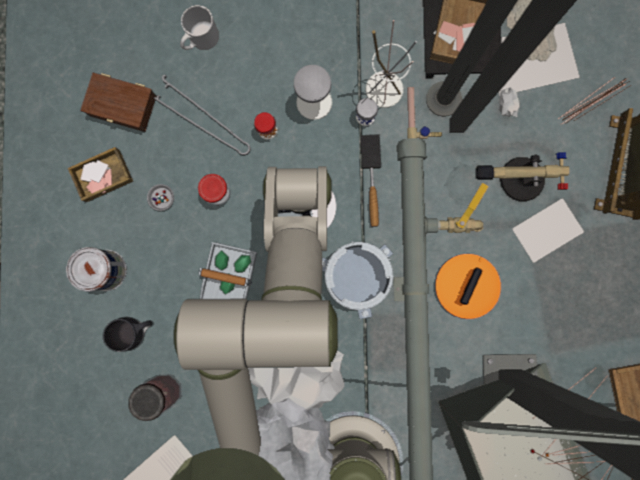

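The pot is open, with its throat at (360,277), and the lid hovers about 10 mm over bare bench, partly hidden under the wrist at (320,210). I'll lower it and release.

Call:
jog_arm(dr=[[0,0,0],[0,0,0],[0,0,0],[0,0,0],[0,0,0],[0,0,0],[0,0,0],[0,0,0],[0,0,0],[0,0,0]], slide=[[0,0,0.003],[0,0,0.003],[0,0,0.002],[0,0,0.001],[0,0,0.001],[0,0,0],[0,0,0],[0,0,0],[0,0,0],[0,0,0]], gripper=[-1,-1,-1,-1,-1,-1,-1,-1,-1,-1])

```text
time_s: 13.75
position: [0.6295, 0.1098, 0.0376]
tool_rot: [[-0.287, 0.958, 0.0], [0.958, 0.287, -0.0], [-0.0, 0.0, -1.0]]
ft_force: [-5.9, -0.8, 7.5]
grip_width: 0.0193
```

```bash
python3 -c "
from st import *
st()"
```

```text
t 13.75 p [0.6295 0.1098 0.0376] ang 106.69 tz [ 0.0004 -0.0001 -1.    ] q [  -0.7   41.8   74.2   -0.    64.  -107.4] F [-5.9 -0.8  7.5] M [-0.04  0.77  0.02] w 0.0193
```

Call:
jog_arm(dr=[[0,0,0],[0,0,0],[0,0,0],[0,0,0],[0,0,0],[0,0,0],[0,0,0],[0,0,0],[0,0,0],[0,0,0]], slide=[[0,0,0],[0,0,0],[0,0,0],[0,0,0],[0,0,0],[0,0,-0.01],[0,0,-0.03],[0,0,-0.04],[0,0,-0.05],[0,0,-0.04]], gripper=[1,1,1,1,1,1,1,1,1,1])

```text
time_s: 14.75
position: [0.6297, 0.1098, 0.2101]
tool_rot: [[-0.287, 0.958, 0.003], [0.958, 0.287, -0.0], [-0.001, 0.003, -1.0]]
ft_force: [0.8, -0.5, 0.3]
grip_width: 0.0854
```

```bash
python3 -c "
from st import *
st([.456,.300,.20],-13.2)
W=viewer.get_image('wrist');cv2.imwrite('pics/g_w.png',W['pixels'])"
```

```text
t 14.75 p [0.6297 0.1098 0.2101] ang 106.69 tz [ 0.0028 -0.     -1.    ] q [  -0.7   32.1   62.1    0.    85.6 -107.4] F [ 0.8 -0.5  0.3] M [-0.  0.  0.] w 0.0854
slide needed [ 0.232  -0.1118  0.0096]
rz needed 2.092422807868575
```

View pics/g_w.png

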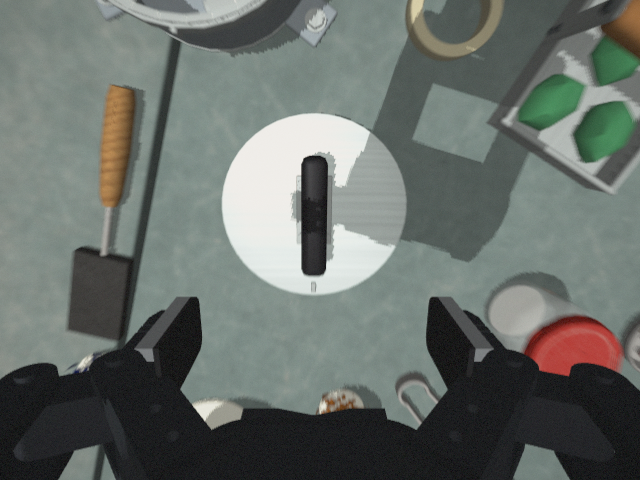

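The wrist view shows the lid standing handle-up at (314,205), clear of the pot, paddle and jar. Next, the tray.

Call:
jog_arm(dr=[[0,0,0],[0,0,0],[0,0,0],[0,0,0],[0,0,0],[0,0,0],[0,0,0],[0,0,0.14],[0,0,0.14],[0,0,0.14]], slide=[[0.033,-0.016,0],[0.033,-0.016,0],[0.033,-0.016,0],[0.033,-0.016,0],[0.033,-0.016,0],[0.033,-0.016,0],[0.034,-0.016,0],[0,0,0],[0,0,0],[0,0,0]], gripper=[1,1,1,1,1,1,1,1,1,1])

```text
time_s: 15.8
position: [0.4554, 0.3002, 0.2069]
tool_rot: [[0.133, 0.991, 0.001], [0.991, -0.133, 0.0], [0.0, 0.001, -1.0]]
ft_force: [0.3, -0.1, -0.2]
grip_width: 0.0853
```

Call:
jog_arm(dr=[[0,0,0.14],[0,0,0.14],[0,0,0.14],[0,0,0.14],[0,0,0.14],[0,0,0.14],[0,0,0.14],[0,0,0.14],[0,0,0.14],[0,0,0.14]], slide=[[0,0,0],[0,0,0],[0,0,0],[0,0,0],[0,0,0],[0,0,0],[0,0,0],[0,0,0],[0,0,0],[0,0,0]], gripper=[1,1,1,1,1,1,1,1,1,1])

```text
time_s: 16.8
position: [0.4557, 0.2999, 0.2068]
tool_rot: [[0.999, 0.036, 0.001], [0.036, -0.999, 0.0], [0.001, -0.0, -1.0]]
ft_force: [-0.2, -0.0, 0.1]
grip_width: 0.0852
```

Call:
jog_arm(dr=[[0,0,0.1],[0,0,0.1],[0,0,0.07],[0,0,0],[0,0,0],[0,0,0],[0,0,0],[0,0,0],[0,0,0],[0,0,0]], slide=[[0,0,0],[0,0,0],[0,0,0],[0,0,0],[0,0,0],[0,0,0],[0,0,0],[0,0,0],[0,0,0],[0,0,0]], gripper=[1,1,1,1,1,1,1,1,1,1])

```text
time_s: 17.8
position: [0.4557, 0.2999, 0.2063]
tool_rot: [[0.974, -0.226, 0.0], [-0.226, -0.974, 0.0], [0.0, -0.0, -1.0]]
ft_force: [-0.2, -0.3, -0.1]
grip_width: 0.0853
```

```bash
python3 -c "
from st import *
st([.456,.300,.066],-13.2)
W=viewer.get_image('wrist');cv2.imwrite('pics/h_w.png',W['pixels'])
hs=cv2.cvtColor(W['pixels'],cv2.COLOR_BGR2HSV)
o=((hs[...,0]<20)&(hs[...,1]>110)).astype(np.uint8)*255
c=blob(o,(200,450,60,330)); r=cv2.minAreaRect(onplane(W,c,.085));print(cv2.minAreaRect(c),r,cv2.boxPoints(r))
"
```

```text
t 17.8 p [0.4557 0.2999 0.2063] ang -13.05 tz [ 0.  0. -1.] q [20.9 23.  78.6 -0.  78.4 34. ] F [-0.2 -0.3 -0.1] M [ 0.01 -0.   -0.02] w 0.0853
slide needed [ 0.0002 -0.0002  0.1403]
rz needed 0.0025610817397482156
((315.0, 225.5), (151.0, 28.0), 90.0) ((0.45579248666763306, 0.3013821840286255), (0.10681403428316116, 0.01857905089855194), 76.38502502441406) [[0.4342 0.2517]
 [0.4522 0.2473]
 [0.4774 0.3511]
 [0.4593 0.3555]]
```

View pics/h_w.png

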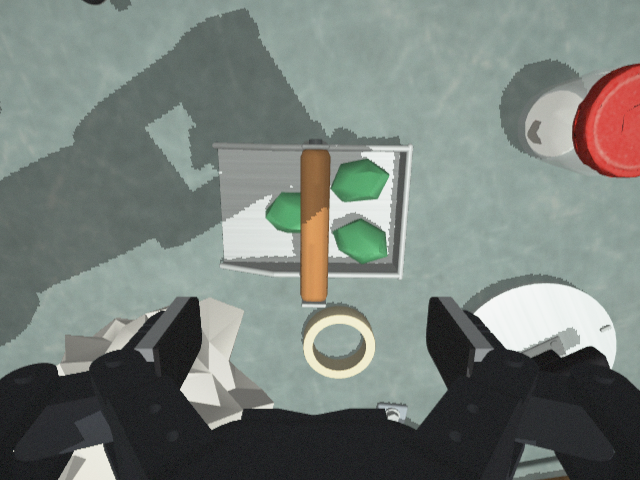

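The wrist view shows the bar at (315,225), vertical and centred between the jaws. The lumps sit either side of it, and the open end faces left. Descending to grip.

Call:
jog_arm(dr=[[0,0,0],[0,0,0],[0,0,0],[0,0,0],[0,0,0],[0,0,0],[0,0,0],[0,0,0],[0,0,0],[0,0,0]], slide=[[0,0,0.02],[0,0,0.025],[0,0,0.025],[0,0,0.025],[0,0,0.02],[0,0,0.015],[0,0,0.01],[0,0,0],[0,0,0],[0,0,0]], gripper=[1,1,1,1,1,1,1,1,1,1])

```text
time_s: 18.85
position: [0.4562, 0.3001, 0.0672]
tool_rot: [[0.974, -0.226, 0.002], [-0.226, -0.974, 0.001], [0.001, -0.001, -1.0]]
ft_force: [-0.6, -0.5, -0.6]
grip_width: 0.0858
```

Call:
jog_arm(dr=[[0,0,0],[0,0,0],[0,0,0],[0,0,0],[0,0,0],[0,0,0],[0,0,0],[0,0,0],[0,0,0],[0,0,0]], slide=[[0,0,0],[0,0,0],[0,0,0],[0,0,0],[0,0,0],[0,0,0],[0,0,0],[0,0,0],[0,0,0],[0,0,0]], gripper=[-1,-1,-1,-1,-1,-1,-1,-1,-1,-1], force=80)

```text
time_s: 19.85
position: [0.4559, 0.2999, 0.0666]
tool_rot: [[0.974, -0.226, 0.001], [-0.226, -0.974, 0.0], [0.001, -0.0, -1.0]]
ft_force: [-0.3, -0.1, 5.6]
grip_width: 0.0184
```

```bash
python3 -c "
from st import *
st()"
```

```text
t 19.85 p [0.4559 0.2999 0.0666] ang -13.06 tz [ 0.0006  0.0001 -1.    ] q [20.9 32.3 89.1 -0.  58.5 34. ] F [-0.3 -0.1  5.6] M [-0.14  0.06 -0.02] w 0.0184
```

Call:
jog_arm(dr=[[0,0,0],[0,0,0],[0,0,0],[0,0,0],[0,0,0],[0,0,0],[0,0,0],[0,0,0],[0,0,0],[0,0,0]], slide=[[0,0,-0.005],[0,0,-0.01],[0,0,-0.015],[0,0,-0.02],[0,0,-0.02],[0,0,-0.02],[0,0,-0.02],[0,0,-0.01],[0,0,-0.01],[0,0,0]], gripper=[-1,-1,-1,-1,-1,-1,-1,-1,-1,-1])

```text
time_s: 20.85
position: [0.4559, 0.3, 0.1971]
tool_rot: [[0.974, -0.226, 0.001], [-0.226, -0.974, 0.0], [0.001, -0.001, -1.0]]
ft_force: [-0.7, -0.1, -5.6]
grip_width: 0.0188
```

```bash
python3 -c "
from st import *
st([.5275,.0522,.1966])
W=viewer.get_image('wrist');cv2.imwrite('pics/i_w.png',W['pixels'])
W=viewer.get_image('side');cv2.imwrite('pics/i_s.png',W['pixels'])"
```

```text
t 20.85 p [0.4559 0.3    0.1971] ang -13.06 tz [ 0.0011  0.0005 -1.    ] q [20.9 23.5 79.5  0.  76.9 34. ] F [-0.7 -0.1 -5.6] M [ 0.02 -0.01 -0.05] w 0.0188
slide needed [0.1258 0.2252 0.0005]
```

View pics/i_s.png

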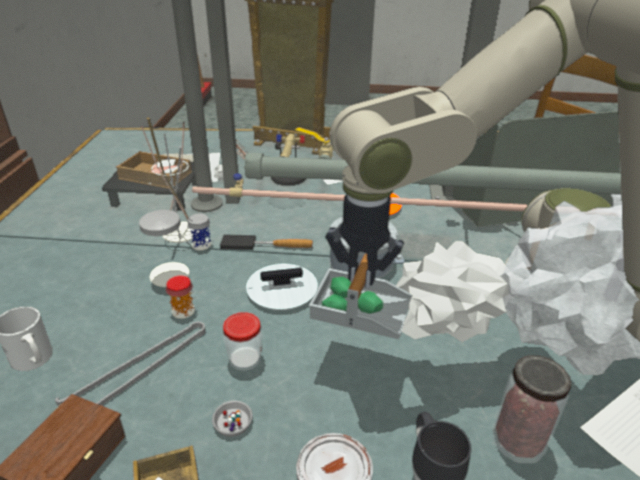

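The tray is held level at (360,305) with all three lumps in it, and the lid stands at (282,288). Carrying it to the pot.

Call:
jog_arm(dr=[[0,0,0],[0,0,0],[0,0,0],[0,0,0],[0,0,0],[0,0,0],[0,0,0],[0,0,0],[0,0,0],[0,0,0]], slide=[[0.004,0.007,0],[0.009,0.016,0],[0.014,0.025,0],[0.0175,0.031,0],[0.0185,0.0335,0],[0.0185,0.0335,0],[0.0175,0.031,0],[0.014,0.025,0],[0.009,0.016,0],[0.004,0.007,0]], gripper=[-1,-1,-1,-1,-1,-1,-1,-1,-1,-1])

```text
time_s: 21.95
position: [0.5277, 0.0502, 0.1956]
tool_rot: [[0.974, -0.228, -0.001], [-0.228, -0.974, -0.0], [-0.001, 0.001, -1.0]]
ft_force: [-0.5, 0.1, -5.1]
grip_width: 0.0188
```

Call:
jog_arm(dr=[[0,0,-0.04],[0,0,-0.08],[0,0,-0.12],[0,0,-0.13],[0,0,-0.137],[0,0,-0.137],[0,0,-0.13],[0,0,-0.12],[0,0,-0.08],[0,0,-0.04]], slide=[[0,0,0],[0,0,0],[0,0,0],[0,0,0],[0,0,0],[0,0,0],[0,0,0],[0,0,0],[0,0,0],[0,0,0]], gripper=[-1,-1,-1,-1,-1,-1,-1,-1,-1,-1])

```text
time_s: 22.95
position: [0.5272, 0.0527, 0.1959]
tool_rot: [[0.704, 0.71, -0.001], [0.71, -0.704, 0.0], [-0.001, -0.001, -1.0]]
ft_force: [-1.3, 0.3, -5.7]
grip_width: 0.0187
```

Call:
jog_arm(dr=[[0,0,0],[0,0,0],[0,0,0],[0,0,0],[0,0,0],[0,0,0],[0,0,0],[0,0,0],[0,0,0],[0,0,0]], slide=[[0,0,0.004],[0,0,0.006],[0,0,0.006],[0,0,0.006],[0,0,0.004],[0,0,0.002],[0,0,0],[0,0,0],[0,0,0],[0,0,0]], gripper=[-1,-1,-1,-1,-1,-1,-1,-1,-1,-1])

```text
time_s: 23.95
position: [0.5277, 0.0522, 0.1685]
tool_rot: [[0.707, 0.708, 0.0], [0.708, -0.707, -0.0], [0.0, 0.0, -1.0]]
ft_force: [-0.2, -0.1, -5.1]
grip_width: 0.0188
```

```bash
python3 -c "
from st import *
st([.5275,.0522,.1686],45)
for n in ('wrist','side','top'):
    W=viewer.get_image(n);cv2.imwrite('pics/j_%s.png'%n,W['pixels'] if n!='top' else cv2.resize(W['pixels'][180:340,230:430],None,fx=3,fy=3))"
```

```text
t 23.95 p [0.5277 0.0522 0.1685] ang 45.03 tz [ 0.0004 -0.0001 -1.    ] q [ -7.2  23.7  84.5  -0.   71.9 -52.2] F [-0.2 -0.1 -5.1] M [-0.08  0.04  0.04] w 0.0188
slide needed [-0.0001 -0.0001 -0.0001]
rz needed 0.0005590714304007335
```

View pics/j_wrist.png

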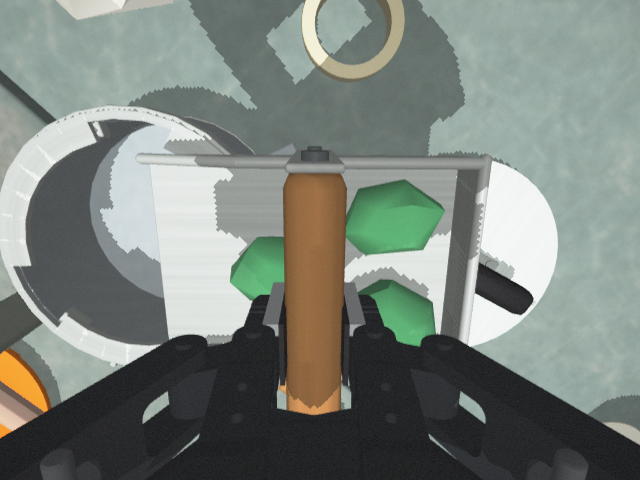

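View pics/j_side.png

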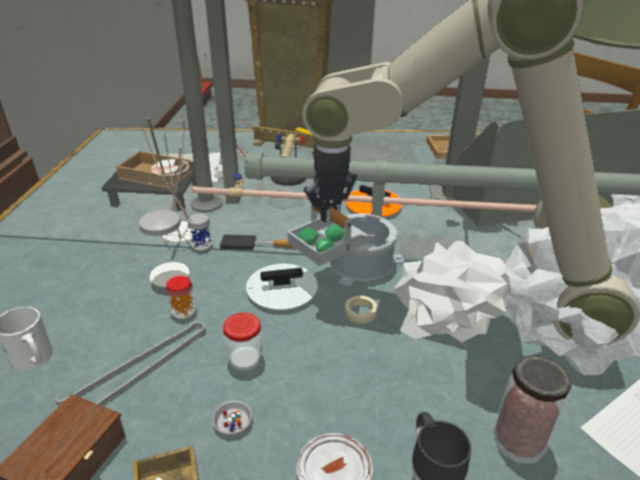

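View pics/j_top.png

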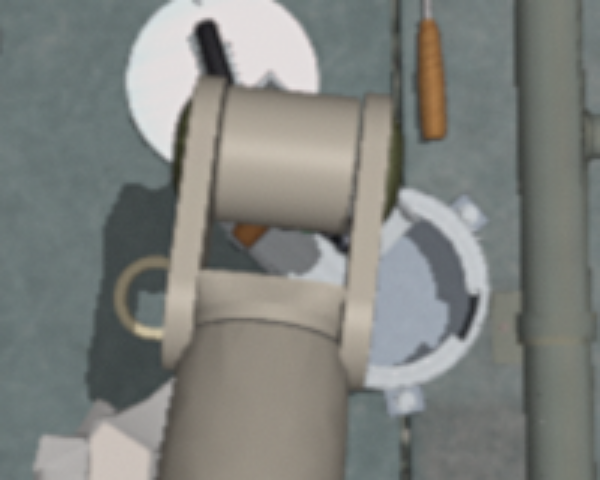

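The wrist view shows the tray's lip edge (150–165, 160–340) lying over the throat, with the lumps still behind it. Now I'll tilt about the lip.

Call:
jog_arm(dr=[[0,0.06,0],[0,0.06,0],[0,0.06,0],[0,0.06,0],[0,0.03,0],[0,0.03,0],[0,0.03,0],[0,0.03,0],[0,0.03,0],[0,0.03,0]], slide=[[-0.004,0,-0.003],[-0.004,0,-0.003],[-0.004,0,-0.003],[-0.004,0,-0.003],[-0.002,0,-0.0025],[-0.002,0,-0.0025],[-0.002,0,-0.0025],[-0.002,0,-0.0025],[-0.002,0,-0.0025],[-0.002,0,-0.0025]], gripper=[-1,-1,-1,-1,-1,-1,-1,-1,-1,-1])

```text
time_s: 25.1
position: [0.504, 0.0287, 0.1895]
tool_rot: [[0.645, 0.708, 0.289], [0.646, -0.706, 0.289], [0.408, 0.001, -0.913]]
ft_force: [0.2, 0.2, -4.5]
grip_width: 0.0189
```

```bash
cat > lip.py <<'E'
from st import *
def lip():
    s=st();R=s["tool_rot"];p=s["position"]
    L=p+R@np.array([-.084,0,.0636]); print("lip",L,"rel pot",L-np.array([.454,-.0213,.09]),"tilt",np.degrees(np.arccos(-R[2,2])))
    return s
E
python3 -c "
from lip import *
lip()
for n in ('wrist','side'):
    W=viewer.get_image(n);cv2.imwrite('pics/k_%s.png'%n,W['pixels'])"
```

```text
t 25.1 p [0.504  0.0287 0.1895] ang 45.07 tz [ 0.2888  0.2886 -0.9128] q [-21.3  14.9  98.6  25.9  59.  -78.4] F [ 0.2  0.2 -4.5] M [-0.45  0.51  0.  ] w 0.0189
lip [ 0.4683 -0.0073  0.0971] rel pot [0.0143 0.014  0.0071] tilt 24.097789321339242
```

View pics/k_wrist.png

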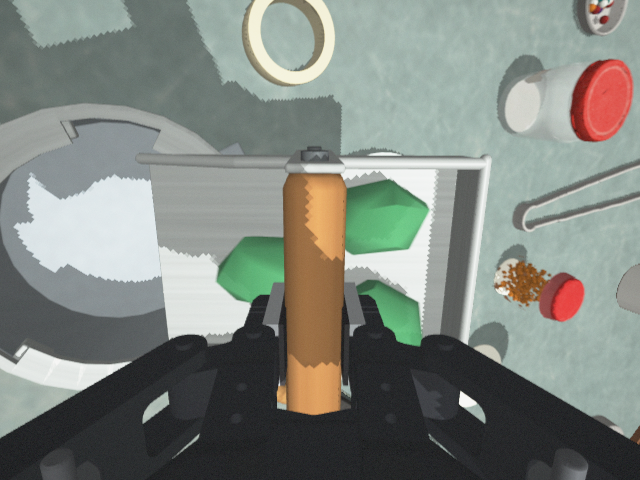

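View pics/k_side.png

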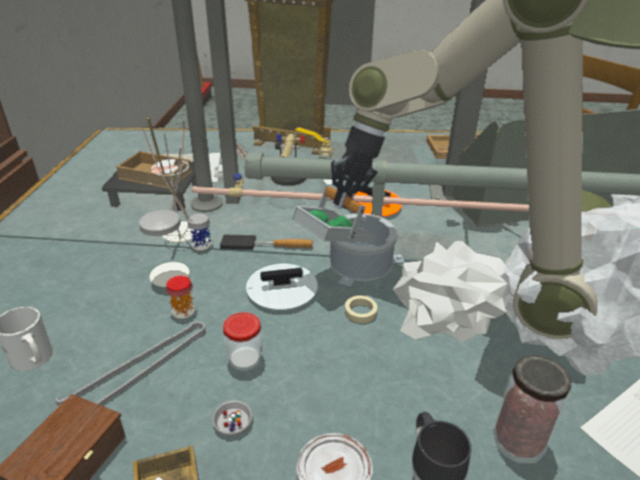

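At 24° tilt the lip holds at 14 mm / 14 mm from the pot axis and 7 mm above the rim. The lumps have begun to creep forward (first lump at (250,265)). Tilting on.

Call:
jog_arm(dr=[[0,0.03,0],[0,0.03,0],[0,0.03,0],[0,0.03,0],[0,0.03,0],[0,0.03,0],[0,0.03,0],[0,0.03,0],[0,0.03,0],[0,0.03,0]], slide=[[-0.002,0,-0.0025],[-0.002,0,-0.0025],[-0.002,0,-0.0025],[-0.002,0,-0.0025],[-0.002,0,-0.0025],[-0.002,0,-0.0025],[-0.002,0,-0.0025],[-0.002,0,-0.0025],[-0.002,0,-0.0025],[-0.002,0,-0.0025]], gripper=[-1,-1,-1,-1,-1,-1,-1,-1,-1,-1])

```text
time_s: 26.2
position: [0.4832, 0.0074, 0.2003]
tool_rot: [[0.53, 0.708, 0.466], [0.533, -0.706, 0.466], [0.659, 0.001, -0.752]]
ft_force: [0.4, -0.3, -3.4]
grip_width: 0.0188
```

```bash
python3 -c "
from lip import *
lip()
for n in ('wrist','side'):
    W=viewer.get_image(n);cv2.imwrite('pics/l_%s.png'%n,W['pixels'])"
```

```text
t 26.2 p [0.4832 0.0074 0.2003] ang 45.14 tz [ 0.4664  0.4661 -0.7518] q [ -34.1   12.6  108.3   48.1   60.4 -104.6] F [ 0.4 -0.3 -3.4] M [-0.62  0.61  0.  ] w 0.0188
lip [ 0.4683 -0.0077  0.0971] rel pot [0.0143 0.0136 0.0071] tilt 41.25246052685436
```

View pics/l_wrist.png

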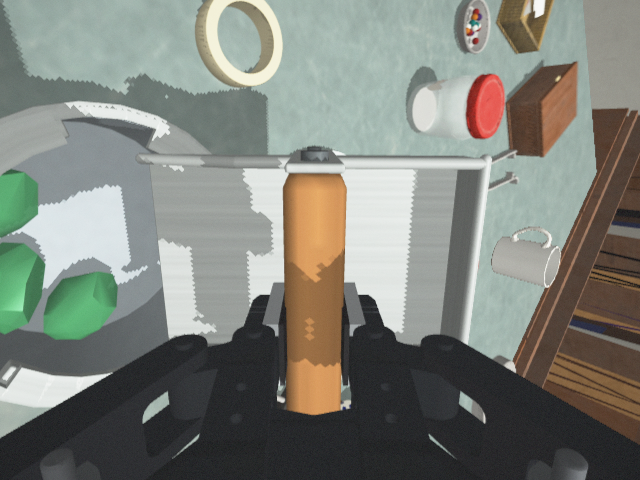

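View pics/l_side.png

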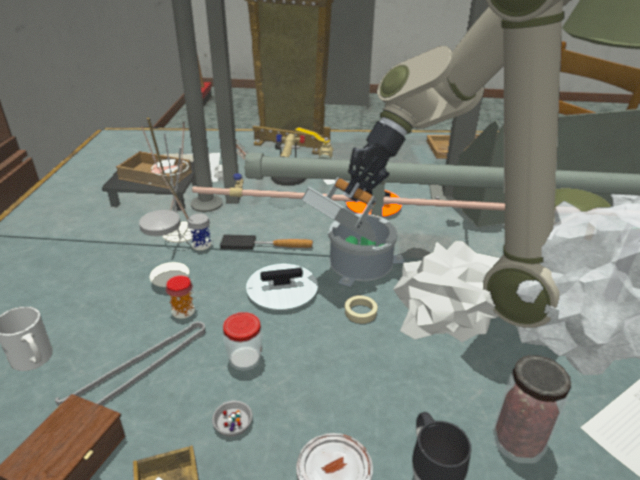

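All three lumps lie in the pot (wrist view (15,200), (20,285), (80,305)) and the tray is empty. Lifting away and levelling.

Call:
jog_arm(dr=[[0,0,0],[0,0,0],[0,0,0],[0,-0.1,0],[0,-0.12,0],[0,-0.12,0],[0,-0.12,0],[0,-0.12,0],[0,-0.1,0],[0,-0.04,0]], slide=[[0.0132,0,-0.015],[0.0132,0,-0.015],[0.0132,0,-0.015],[0,0,0],[0,0,0],[0,0,0],[0,0,0],[0,0,0],[0,0,0],[0,0,0]], gripper=[-1,-1,-1,-1,-1,-1,-1,-1,-1,-1])

```text
time_s: 27.3
position: [0.4841, 0.0086, 0.2605]
tool_rot: [[0.706, 0.708, -0.001], [0.708, -0.706, -0.004], [-0.003, 0.003, -1.0]]
ft_force: [-0.3, -0.2, -3.4]
grip_width: 0.0191
```

```bash
python3 -c "
from lip import *
lip()
st([.456,.300,.1966],-13.1)
W=viewer.get_image('top');cv2.imwrite('pics/m_t.png',W['pixels'])"
```

```text
t 27.3 p [0.4841 0.0086 0.2605] ang 45.07 tz [-0.0005 -0.0041 -1.    ] q [-12.9  14.4  82.3  -0.2  83.3 -57.9] F [-0.3 -0.2 -3.4] M [-0.05 -0.02 -0.02] w 0.0191
lip [ 0.4247 -0.0511  0.1972] rel pot [-0.0293 -0.0298  0.1072] tilt 0.23677834556997973
t 27.3 p [0.4841 0.0086 0.2605] ang 45.07 tz [-0.0005 -0.0041 -1.    ] q [-12.9  14.4  82.3  -0.2  83.3 -57.9] F [-0.3 -0.2 -3.4] M [-0.05 -0.02 -0.02] w 0.0191
slide needed [ 0.1867 -0.2258  0.0627]
rz needed 1.0153267509446082
```

View pics/m_t.png

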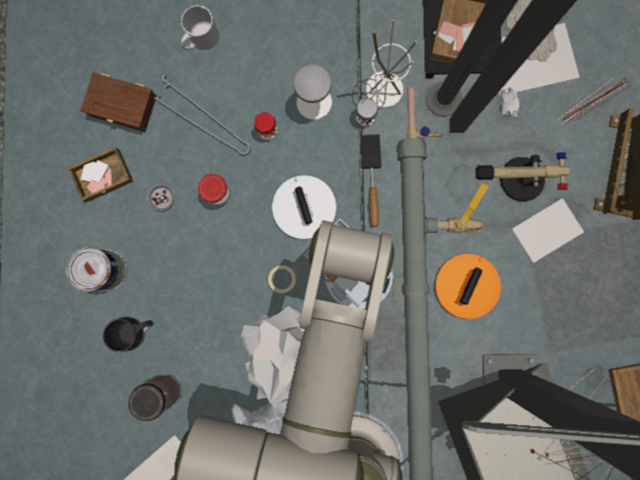

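Call:
jog_arm(dr=[[0,0,0],[0,0,0],[0,0,0],[0,0,0],[0,0,0],[0,0,0],[0,0,0],[0,0,0],[0,0,0],[0,0,0]], slide=[[0.01,-0.012,0],[0.02,-0.024,0],[0.022,-0.027,0],[0.022,-0.027,0],[0.022,-0.027,0],[0.022,-0.027,0],[0.022,-0.027,0],[0.022,-0.027,0],[0.018,-0.02,0],[0.007,-0.008,0]], gripper=[-1,-1,-1,-1,-1,-1,-1,-1,-1,-1])

```text
time_s: 28.35
position: [0.4549, 0.3019, 0.26]
tool_rot: [[0.706, 0.709, 0.001], [0.709, -0.706, 0.001], [0.001, 0.0, -1.0]]
ft_force: [-0.1, 0.3, -5.0]
grip_width: 0.0188
```

Call:
jog_arm(dr=[[0,0,0.06],[0,0,0.1],[0,0,0.12],[0,0,0.13],[0,0,0.13],[0,0,0.13],[0,0,0.13],[0,0,0.1],[0,0,0.08],[0,0,0.035]], slide=[[0,0,0],[0,0,0],[0,0,0],[0,0,0],[0,0,0],[0,0,0],[0,0,0],[0,0,0],[0,0,0],[0,0,0]], gripper=[-1,-1,-1,-1,-1,-1,-1,-1,-1,-1])

```text
time_s: 29.35
position: [0.4556, 0.2992, 0.2601]
tool_rot: [[0.973, -0.231, 0.001], [-0.231, -0.973, -0.0], [0.001, -0.0, -1.0]]
ft_force: [0.1, 0.7, -3.1]
grip_width: 0.0189
```

Call:
jog_arm(dr=[[0,0,0],[0,0,0],[0,0,0],[0,0,0],[0,0,0],[0,0,0],[0,0,0],[0,0,0],[0,0,0],[0,0,0]], slide=[[0,0,0.015],[0,0,0.025],[0,0,0.03],[0,0,0.03],[0,0,0.03],[0,0,0.025],[0,0,0.015],[0,0,0.01],[0,0,0],[0,0,0]], gripper=[-1,-1,-1,-1,-1,-1,-1,-1,-1,-1])

```text
time_s: 30.35
position: [0.4559, 0.2997, 0.0807]
tool_rot: [[0.974, -0.227, 0.001], [-0.227, -0.974, 0.0], [0.001, -0.001, -1.0]]
ft_force: [0.0, 0.1, -3.5]
grip_width: 0.0189
```

```bash
python3 -c "
from lip import *
s=st([.456,.300,.0666],-13.1)
print(s['tool_rot'])
W=viewer.get_image('side');cv2.imwrite('pics/n_s.png',W['pixels'])"
```

```text
t 30.35 p [0.4559 0.2997 0.0807] ang -13.14 tz [ 0.0013  0.0004 -1.    ] q [20.9 31.2 88.4 -0.  60.4 34. ] F [ 0.   0.1 -3.5] M [-0.03  0.01  0.01] w 0.0189
slide needed [ 0.     -0.0003  0.0141]
rz needed -0.0007462069473085206
[[ 0.9738 -0.2274  0.0013]
 [-0.2274 -0.9738  0.0004]
 [ 0.0012 -0.0007 -1.    ]]
```

View pics/n_s.png

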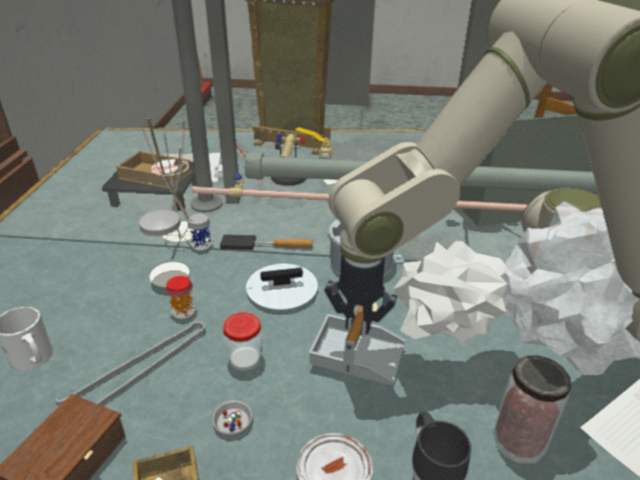

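The empty tray at (357,345) hangs level about 14 mm over its old place. Setting it down.

Call:
jog_arm(dr=[[0,0,0],[0,0,0],[0,0,0],[0,0,0],[0,0,0],[0,0,0],[0,0,0],[0,0,0],[0,0,0],[0,0,0]], slide=[[0,0,0.004],[0,0,0.004],[0,0,0.003],[0,0,0.002],[0,0,0.001],[0,0,0],[0,0,0],[0,0,0],[0,0,0],[0,0,0]], gripper=[-1,-1,-1,-1,-1,-1,-1,-1,-1,-1])

```text
time_s: 31.4
position: [0.4552, 0.2997, 0.0667]
tool_rot: [[0.974, -0.227, 0.0], [-0.227, -0.974, 0.0], [0.0, -0.0, -1.0]]
ft_force: [-3.1, -0.9, 6.0]
grip_width: 0.0188
```

Call:
jog_arm(dr=[[0,0,0],[0,0,0],[0,0,0],[0,0,0],[0,0,0],[0,0,0],[0,0,0],[0,0,0],[0,0,0],[0,0,0]], slide=[[0,0,0],[0,0,0],[0,0,0],[0,0,0],[0,0,0],[0,0,-0.01],[0,0,-0.03],[0,0,-0.04],[0,0,-0.05],[0,0,-0.04]], gripper=[1,1,1,1,1,1,1,1,1,1])

```text
time_s: 32.4
position: [0.4553, 0.2997, 0.2395]
tool_rot: [[0.974, -0.227, 0.002], [-0.227, -0.974, 0.001], [0.002, -0.001, -1.0]]
ft_force: [1.1, 0.3, -0.4]
grip_width: 0.0856
```

```bash
python3 -c "
from lip import *
s=st()
for n in ('side','top','wrist'):
    W=viewer.get_image(n);cv2.imwrite('pics/o_%s.png'%n,W['pixels'])"
```

```text
t 32.4 p [0.4553 0.2997 0.2395] ang -13.11 tz [ 0.0024  0.0009 -1.    ] q [20.9 21.4 75.5  0.  83.  34. ] F [ 1.1  0.3 -0.4] M [-0.04 -0.04  0.03] w 0.0856
```

View pics/o_side.png

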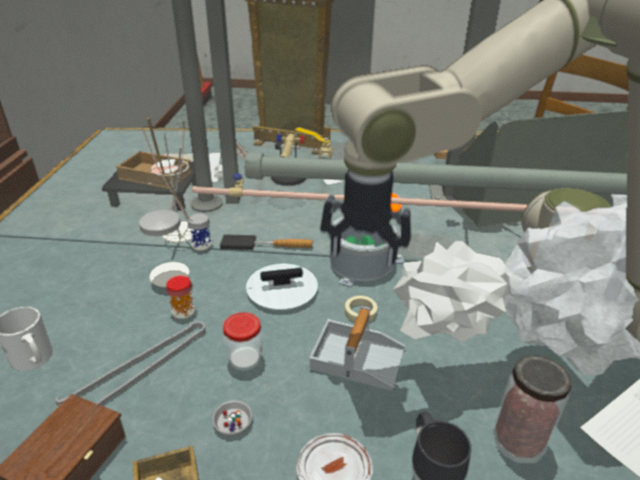

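View pics/o_top.png

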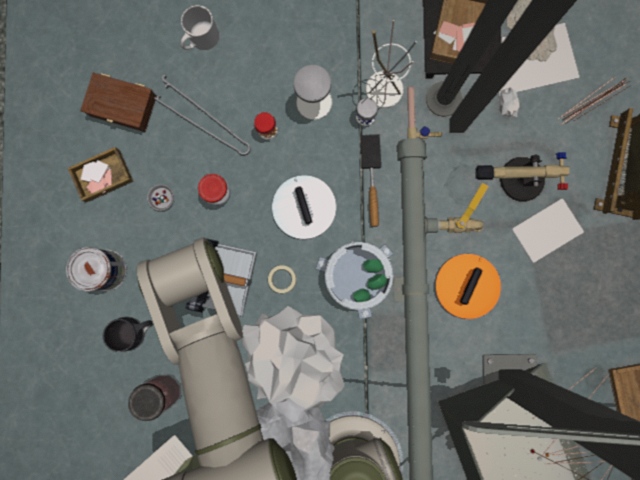

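View pics/o_wrist.png

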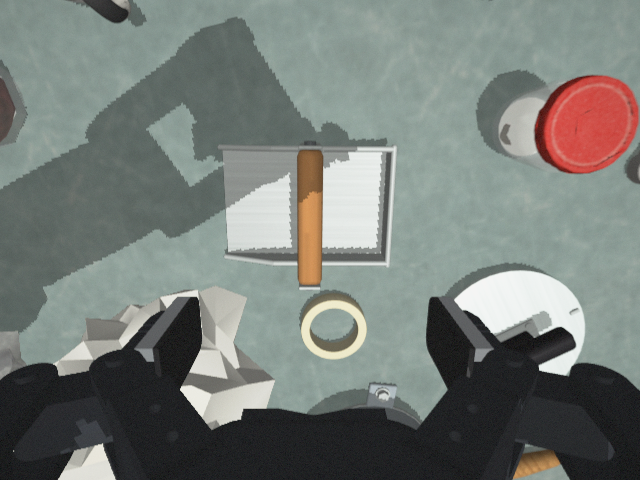

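The last views show three lumps in the pot (top (373,266), (378,283), (361,296)) and the lid handle-up at (304,207). The empty tray is flat in its place, and the tape, jar and paddle haven't moved. The gripper is clear of everything, so I'm handing in.

```bash
python3 -c "
from rig import env
print(env.close_job())"
```

```text
the job is handed in; nothing more can be done
None
```

The job is done and handed in; it took about 32.5 s of the 72 s allowed.

- **Lid:** I turned it anticlockwise about 55° until it met the stop, where the wrist torque rose to about 1.9 N m. It lifted straight out, and I stood it handle-up on clear bench at about (0.63, 0.11) m.
- **Lumps:** I gripped the tray by its wooden bar and tilted it about its lip over the pot's throat, up to 41°. All three lumps slid in, and the fingers were never near the glass.
- **Tray:** I set the empty tray back flat where it had been.

In the last side, top and wrist pictures, all three lumps are in the pot, the tray is empty and flat, and the lid stands clear of the pot. The jar, tape roll and paddle look unmoved. The gripper was open and about 17 cm above its grip on the bar. No check failed or disagreed. The highest force among the readings taken between moves was about 10 N. The hand-in gave no verdict.

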